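# Fit the coil, close the split test cell on its dowels and hold it shut

## Task

Slide the copper coil up off its spindle on the rack, lower it in the gripper (no dropping) over the steel core in the middle of the lower cell half until it rests on the yellow sprung seat, and let go. Then take the upper cell half by its black handle, fit it onto the two dowel pins (either way round), and press it down against the spring under the coil until the two halves meet face to face. Finish while still gripping the handle and pressing the cell shut, ready for the bolts; leave the green coil on its spindle and everything else on the bench where it is.

Things in the scene. Friction and masses are not known exactly. Their poses are not given: they have to be found in the camera images.
- coil_center (a point): (All sizes in mm.) Centre (half-way up) of the copper coil: white bobbin full of copper wire, outer diameter 50, bore 24, height 30, about 120 g; z is the bore axis. Starts upright on a rack spindle, this point 37 above the bench. Grip it across its diameter near the top (about 10 above this point): in the cell only its upper 27 stand above the lower half's face.
- green_coil_center (a point): Centre of the spare coil, of the same size but a black bobbin full of green wire, on the other spindle of the rack, 90 mm from the copper one. Not to be disturbed.
- rack: (mm) Coil rack, fixed: grey plate 80 (x) by 170 (y) by 12 high, with two white pads (36 square, top 22 above the bench) that carry the coils and steel spindles (diameter 18, ending 64 above the bench) at y = -45 and +45. Origin: centre of its underside. Its side of the lower half changes, and so does which spindle holds which coil.
- base_face (a point): (mm) Centre of the level parting face (top) of the lower cell half, 38 above the bench: aluminium block 124 (x) by 80 (y) by 30 high on a dark foot plate 180 by 120 by 8, fixed; black lugs at both ends. x: long side, along which the dowels stand; z up. In its middle a round recess of diameter 58, with the core and the yellow seat ring.
- core_tip (a point): (mm) Centre of the top of the dark steel core, on the axis of the lower half, 20 above the parting face; diameter 21, the last 6 tapering to 14. A coil resting on the seat at rest has its centre 12 above the parting face and its top 27 above; with the cell shut, 8 and 23 above.
- dowel_a (a point): (mm) Foot of one steel dowel pin, in the parting face: 48 from base_face along its +x. Diameter 10, standing 14 above the face, the last 6 tapering to a nose of diameter 4.4.
- dowel_b (a point): Foot of the other, equal dowel pin, 48 mm from base_face along -x.
- seat (a joint): How far the yellow sprung seat is pressed down, in m: 0 at rest, 0.004 with the cell shut, 0.006 at most. The spring gives 11 N at rest, 16 N at 0.004. Weight alone does not move it: unpressed, the upper half stays about 4 mm proud. Shutting takes 8 to 10 N of push beyond the upper half's weight (about 6 N), more if it rubs on the dowels; 12 to 20 N holds it firmly shut.
- cover_grip (a point): (mm) Centre of the black handle bar of the upper cell half: 84 long (x), 16 wide (y), 24 high, free below (its underside 20 above the block's top). Grip it from above across its 16 width. The point is 62 above the upper half's parting face, over its middle; it starts 65 above the bench, and is 62 above base_face when the cell is shut.
- cover_face (a point): (mm) Centre of the parting face (underside) of the upper cell half, an aluminium block 124 (x) by 80 (y) by 30 high, 160 over its end lugs, 0.5 to 0.67 kg, lying face down on a teal mat 3 thick. x: long side. In the underside: a pocket of diameter 62, whose ceiling presses on the coil, and two dowel holes, all 23 deep. Shut, this point meets base_face.
- hole_a (a point): (mm) Mouth of the dowel hole at +x of the upper half, 48 from cover_face; diameter 12.6, chamfered.
- hole_b (a point): Mouth of the equal dowel hole at -x of the upper half.
- photo_camera: Black and silver photo camera, 118 mm wide, 83 mm high. Bystander; origin: centre of its underside.
- bolt_tray: Blue tray of bolts, 90 by 130 by 28 mm. Bystander; origin: centre of its underside.
- spanner: Steel spanner lying on the bench between robot and cell. Bystander.
- solvent: Clear bottle with a red cap, diameter 56 mm, 150 mm high. Bystander; origin: centre of its underside.
- grease: Small jar with a white lid, diameter 60 mm, 45 mm high. Bystander; origin: centre of its underside.
- valve_block: Black block 60 by 110 by 26 mm with three upright steel thumb screws, 60 mm high in all. Bystander; origin: centre of its underside.
Things that resemble listed ones, but are neither listed nor needed, are in the scene too. What is shaped like the part that bears base_face but blue is not meant.

How it is judged:
On the way, in this order (a step that is already met when the one before it is completed fails the run):
1. the copper coil is off its spindle: held by the fingers, its underside above the spindle's top (z of coil_center in the frame of rack above 0.082 m and contact force between the fingers and coil above 0.5 N), for 0.1 s.
2. the copper coil is lowered in the fingers over the core to within 6 mm of its resting height on the seat (horizontal distance between coil_center and base_face below 0.004 m and angle between coil_center's own z axis and vertical below 0.06 rad and z of coil_center in the frame of base_face below 0.018 m and contact force between the fingers and coil above 0.5 N), for 0.1 s.
3. the coil rests on the seat, let go, and the upper half is lifted off its mat by the fingers (horizontal distance between coil_center and base_face below 0.004 m and angle between coil_center's own z axis and vertical below 0.06 rad and z of coil_center in the frame of base_face below 0.0145 m and contact force between the fingers and coil below 0.1 N and height (world z) of cover_face above 0.02 m and contact force between the fingers and cover above 1 N), for 0.1 s.
At the end, for the whole second after the job is handed in: Copper coil round the core (within 4 mm), its seat pressed down over 2.5 mm; upper half on both dowels (within 3 mm, 3 degrees, level within 1.7 degrees), faces within 1.5 mm of each other at both dowels and still; the fingers still on the upper half with more than 3 N (horizontal distance between coil_center and base_face below 0.004 m and angle between coil_center's own z axis and vertical below 0.06 rad and z of coil_center in the frame of base_face between 0.004 and 0.011 m and value of joint seat above 0.0025 m and horizontal distance between cover_face and base_face below 0.003 m and angle between the x axis of cover_face and the x axis of base_face, either way round below 0.05 rad and angle between cover_face's own z axis and vertical below 0.03 rad and z of each of hole_a, hole_b in the frame of base_face below 0.0015 m and z of cover_face in the frame of base_face above -0.003 m and contact force between the fingers and cover above 3 N and linear speed of cover below 0.02 m/s); the arm keeps its last pose, push and grip.
It fails at once if the green coil is moved more than 15 mm (distance of green_coil_center from where it was at the start of the episode above 0.015 m).
It fails at once if the camera, bolt tray, spanner, solvent bottle, grease jar or valve block is moved more than 30 mm (distance of any of photo_camera, bolt_tray, spanner, solvent, grease, valve_block from where it was at the start of the episode above 0.03 m).
It also fails if it takes over 62 s, if anything falls off the work surface, if the arm or the gripper's body presses on something with over 40 N, if the wrist force passes 120 N, or if a joint passes its speed limit or range.

## Robot

A 7-joint arm with a two-finger parallel gripper is mounted at the origin on the work surface. World frame = base frame: x ahead of the robot, y to its left, z up, the work surface at z = 0. Lengths are in m, angles in rad, forces in N, time in s.
With the tool pointing down it reaches from about 0.4 to 0.875 m from the base axis. Payload 19.3 kg.
Tool frame: the origin (TCP) lies at the very end of the fingers, on their centre line; the grasp point (between the pads) lies 19 mm behind it; z points along the fingers, y is the direction in which the jaws open and shut (so a half turn about z gives the same grasp; the last joint's range is limited). The gripper opens to 85 mm and grips with 20 to 120 N. Pads are 22 mm wide; open, the fingers measure 114 mm over their backs; the gripper's body (76 mm by 85 mm) begins 54 mm behind the grasp point. The pads swing forward as they close: fully open they stand 13 mm farther back than shut.
Start: joints at [-1.296, 0.521, -0.036, 1.599, 0.021, 1.021, -0.113], TCP at [0.211, 0.588, 0.231] pointing down, gripper open.
Joint ranges: [-2.91, 2.91], [-0.3, 2.13], [-1.5, 1.42], [0.17, 2.43], [-1.26, 4.41], [0.16, 1.93], [-2.52, 2.52]. Speed limits (rad/s): [1.89, 1.89, 2.39, 2.39, 3.01, 3.01, 3.01].

## Interface

Orientations are given as [roll, pitch, yaw] about the fixed x, y, z axes, in that order (R = Rz(yaw) Ry(pitch) Rx(roll)).
In Python, from workcell import bot, grab_frame, calibration, workorder gives the robot as it stands.
- The arm moves only by the tool move_arm, never from a script. Its arguments are lists of equal length, an entry for each row: "jaw": the closure in counts, from 0 (fully open) to 255 (shut); "dp": the shift along the tool's x, y, z in units of 800 mm (1.0 is 800 mm), a list of three; "rotation": the turn, a rotation vector about the tool's x, y, z in units of pi rad (1.0 is pi rad), a list of three. In form: {"jaw": [jaw, ...], "dp": [[dx, dy, dz], ...], "rotation": [[rx, ry, rz], ...]}. A call has 1 to 10 rows; each row shifts and turns the commanded pose from where the row before left it, along the tool's axes as they then stand; what a row does not reach is not made up. A row lasts 1/8 s, in which the tool goes at most 62.5 mm and 10.7 degrees, less where a joint would pass 70% of its speed; a pose out of reach is approached as far as the arm can. A call with a number of a shift or a turn outside -1 to 1 is refused whole. A call with a gripper value outside its range is refused whole. The fingers move at their own pace and stop on an object; "squeeze" is the grip in N (left out, the last holds). Time passes only in rows, so rows that do not move let the fingers close. It gives the time, the measured TCP pose, the force and the opening at its end, in the units of the state.
- bot.observe(): the state, without advancing time (a new reading comes with each control period).
- grab_frame(name): name is "side" or "top" or "wrist"; returns the picture (480x640x3 uint8, blue, green, red); there is no depth.
- calibration(name): a dict with "camera_matrix" (3x3 intrinsics, pixels), "dist" ([k1, k2, p1, p2, k3] as OpenCV has them; the pictures are not rectified), "T" (4x4, takes a point from camera to world coordinates). Camera axes: x right, y down, z forward; pixel columns grow to the right and rows downward; lengths in m; the calibration is good to about 2 mm. A picture is of the moment at which its call begins: read the wrist's pose just before it. calibration takes no time and is no camera call; for the wrist camera it gives the pose at the moment of the call.
- workorder.job_done(): hands the job in, once; it reports no verdict.
The state is a dict: "clock": time; "qpos": joint angles; "qd": joint speeds; "joint_efforts": joint torques, N m; "position": TCP position; "tool_rot": TCP orientation; "force": force on the tool from outside, world axes, zero at the start; "moment": the same for the moment, N m; "grip_width": finger opening in m.
Only numpy, scipy, OpenCV 4.12 (cv2) and the standard library are available. Lean on these libraries where they do the work, as an engineer would, in place of code of your own. Each camera call takes 0.05 s, during which the arm holds its last target. There are 200 camera calls.

## Working session

There is one attempt and no reset: what is moved stays moved. The work goes in short steps, Python scripts to look and compute and a tool call to move; the robot and the scene stay as the last step left them, time stands still between calls to the robot, and variables do not carry over. Pictures are saved under pics/ and viewed, about 8 in all and at most 12, crops included, and the job is handed in when it is done.

Besides the shell and the picture viewer there is one more tool, called as a command line: name --argument value ..., lists and objects as JSON in quotes. move_arm: Moves the arm, as the interface text tells. Shifts and turns lie within -1 to 1; 1 stands for 800 mm of shift or pi rad of turn. Its arguments: {"type":"object","properties":{"jaw":{"type":"array","items":{"type":"number"}},"dp":{"type":"array","items":{"type":"array","items":{"type":"number","minimum":-1,"maximum":1}}},"rotation":{"type":"array","items":{"type":"array","items":{"type":"number","minimum":-1,"maximum":1}}},"squeeze":{"type":"number"}},"required":["jaw","dp","rotation"]}

```bash
mkdir -p pics; cat > h.py <<'E'
import numpy as np, cv2
from workcell import bot, grab_frame, calibration, workorder
def ray(c,uv):
    K=np.array(c["camera_matrix"]);d=np.array(c["dist"],float)
    p=cv2.undistortPoints(np.array(uv,float).reshape(-1,1,2),K,d).reshape(-1,2)
    T=np.array(c["T"]);D=np.c_[p,np.ones(len(p))]@T[:3,:3].T
    return T[:3,3],D
def plane(c,uv,z):
    o,D=ray(c,uv); return o+D*((z-o[2])/D[:,2])[:,None]
def proj(c,P):
    T=np.linalg.inv(np.array(c["T"]));P=np.array(P,float).reshape(-1,3)@T[:3,:3].T+T[:3,3]
    return cv2.projectPoints(P,np.zeros(3),np.zeros(3),np.array(c["camera_matrix"]),np.array(c["dist"],float))[0].reshape(-1,2)
E
python3 - <<'E'
from h import *
s=bot.observe();print(s)
for n in("top","side"):
    c=calibration(n);i=grab_frame(n);cv2.imwrite(f"pics/{n}0.png",i);print(n,np.round(c["T"],3).tolist(),c["camera_matrix"],c["dist"])
print(np.round(calibration("wrist")["T"],3).tolist())
E
```

```text
{'clock': 0.0, 'qpos': array([-1.29619407,  0.52198638, -0.03634042,  1.60001042,  0.02119291,
        1.02112454, -0.11281556]), 'qd': array([-1.44739611e-03, -1.35178164e-03,  4.66747085e-05, -4.80522116e-04,
        7.85896499e-04,  1.07079085e-04,  7.25165382e-04]), 'joint_efforts': array([-2.66603292e-04, -9.27129579e+01,  1.97976306e+00, -3.69905806e+01,
        1.78505917e-02,  8.57281761e-03, -8.97600074e-07]), 'position': array([0.21116589, 0.58787663, 0.23074195]), 'tool_rot': array([-3.14045088e+00,  7.06209858e-05,  2.79677253e+00]), 'force': array([-0.1757036 , -0.02579966,  0.0459438 ]), 'moment': array([-0.04199792, -0.02551562, -0.01801805]), 'grip_width': 0.08537944915247306}
top [[0.015, -0.99, 0.14, 0.325], [-1.0, -0.018, -0.021, 0.006], [0.024, -0.139, -0.99, 1.559], [0.0, 0.0, 0.0, 1.0]] [[490.74229383   0.         314.34910348]
 [  0.         490.74229383 241.01220317]
 [  0.           0.           1.        ]] [-0.11073639  0.          0.          0.          0.        ]
side [[-0.99, -0.107, 0.093, 0.389], [-0.142, 0.74, -0.657, 0.944], [0.001, -0.664, -0.748, 1.167], [0.0, 0.0, 0.0, 1.0]] [[543.86419763   0.         314.68306956]
 [  0.         543.86419763 238.66850514]
 [  0.           0.           1.        ]] [-0.01441007  0.          0.          0.          0.        ]
[[0.338, 0.903, 0.265, 0.143], [0.941, -0.324, -0.097, 0.611], [-0.002, 0.282, -0.959, 0.374], [0.0, 0.0, 0.0, 1.0]]
```

View pics/top0.png

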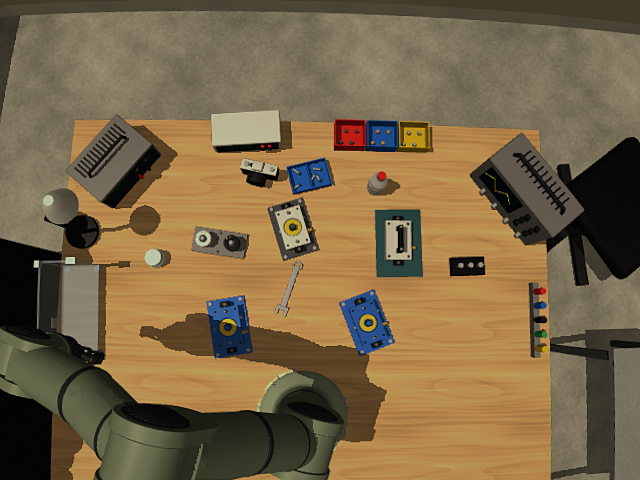

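View pics/side0.png

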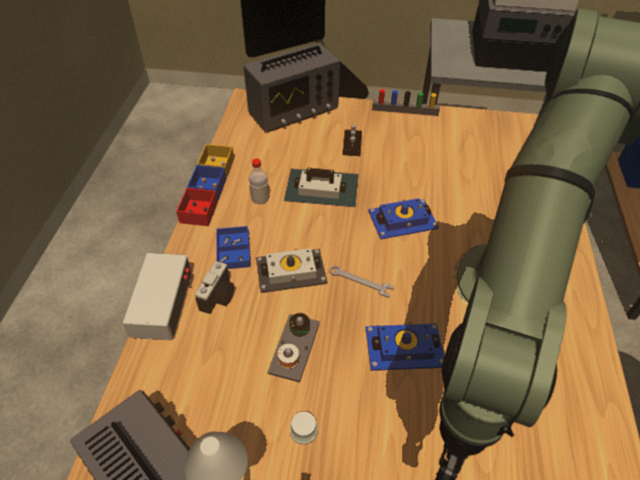

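The top view shows the rack at (220,242) with a white coil at (204,239) and a dark one at (235,242). The aluminium lower half is at (293,228), and the two blue ones at (229,328) and (367,323) are decoys. The upper half is on the teal mat at (398,241). The side view agrees: white coil at (288,355), lower half at (291,265), cover at (322,185). The white coil fits the copper one, and I'll confirm that in an enlarged crop.

```bash
python3 - <<'E'
from h import *
c=calibration("top")
for n,uv,z in [("coil",(204,239),.052),("green",(235,242),.052),("core",(293.5,227.5),.058),("cover handle",(398,241),.077),("camera",(260,172),.05),("tray",(310,176),.0),("solv",(380,182),.1),("spanner",(290,290),0),("valve",(467,266),.03)]:
    print(n,plane(c,[uv],z).round(3))
a=cv2.resize(cv2.imread("pics/top0.png")[190:270,180:340],None,fx=5,fy=5,interpolation=cv2.INTER_CUBIC)
b=cv2.resize(cv2.imread("pics/side0.png")[310:380,260:330],(200,200),interpolation=cv2.INTER_CUBIC)
a[200:400,600:800]=b
cv2.imwrite("pics/crop.png",a)
s=bot.observe();T=np.array(calibration("wrist")["T"])
from scipy.spatial.transform import Rotation as R
Rt=R.from_euler("xyz",s["tool_rot"]).as_matrix()
print(Rt.round(3)); print((Rt.T@(T[:3,3]-s["position"])).round(4),(Rt.T@T[:3,:3]).round(3))
print(calibration("wrist")["camera_matrix"])
E
```

```text
coil [[0.538 0.316 0.052]]
green [[0.53  0.219 0.052]]
core [[0.578 0.039 0.058]]
cover handle [[ 0.539 -0.283  0.077]]
camera [[0.756 0.149 0.05 ]]
tray [[ 0.76 -0.01  0.  ]]
solv [[ 0.718 -0.224  0.1  ]]
spanner [[0.387 0.047 0.   ]]
valve [[ 0.469 -0.514  0.03 ]]
[[-0.941  0.338 -0.   ]
 [ 0.338  0.941 -0.001]
 [-0.    -0.001 -1.   ]]
[ 0.0718 -0.001  -0.1431] [[-0.    -0.959 -0.282]
 [ 1.    -0.    -0.001]
 [ 0.001 -0.282  0.959]]
[[387.72459893   0.         315.19595259]
 [  0.         387.72459893 248.3821583 ]
 [  0.           0.           1.        ]]
```

View pics/crop.png

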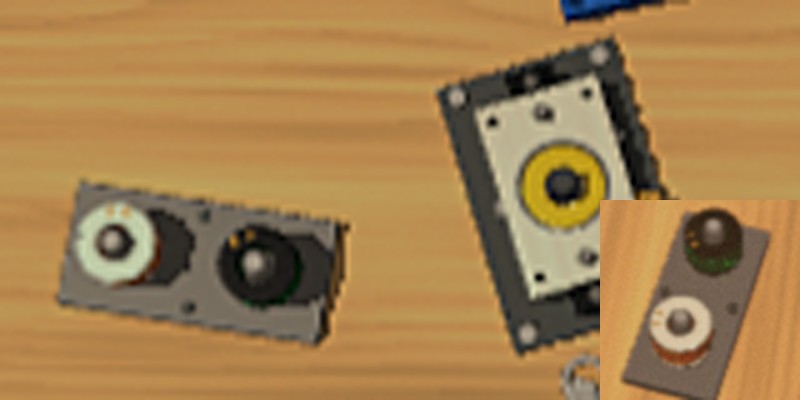

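White bobbin with copper wire is at (204,239), and the black/green one is at (235,242). So copper is on the left spindle, and the aluminium lower half is the target. Next I'll move over the rack for a wrist view.

```bash
cat >> h.py <<'E'
from scipy.spatial.transform import Rotation as R
def plan(xyz,jaw_ang,n=None,digits=4):
    """rows from the measured pose to TCP xyz, tool straight down, tool y at world angle jaw_ang (mod pi), straight line"""
    s=bot.observe();p=np.array(s["position"]);r=R.from_euler("xyz",s["tool_rot"])
    y=np.array([np.cos(jaw_ang),np.sin(jaw_ang),0]);z=np.array([0,0,-1.])
    G=R.from_matrix(np.c_[np.cross(y,z),y,z]); G2=G*R.from_rotvec([0,0,np.pi])
    G=min((G,G2),key=lambda g:(r.inv()*g).magnitude())
    rv=(r.inv()*G).as_rotvec();d=np.array(xyz)-p
    k=max(int(np.ceil(max(np.linalg.norm(d)/.058,np.linalg.norm(rv)/.175))),1); n=max(n or 1,k)
    dp=[];st=R.from_rotvec(np.round(rv/n/np.pi,digits)*np.pi)
    for i in range(n):
        want=p+(np.array(xyz)-p)/(n-i); v=np.round(r.inv().apply(want-p)/.8,digits)
        dp.append(v.tolist()); p=p+r.apply(v*.8); r=r*st
    print(n,"dp",dp);print("rot",np.round(rv/n/np.pi,digits).tolist())
E
python3 -c "
from h import *
plan([.53,.27,.21],-.08)"
```

```text
8 dp [[-0.0637, -0.0299, 0.0033], [-0.0677, -0.0192, 0.0033], [-0.0699, -0.0079, 0.0033], [-0.0702, 0.0036, 0.0033], [-0.0687, 0.015, 0.0033], [-0.0654, 0.0259, 0.0033], [-0.0603, 0.0362, 0.0032], [-0.0536, 0.0456, 0.0033]]
rot [-0.0, 0.0, 0.052]
```

move_arm --jaw '[0,0,0,0,0,0,0,0,0]' --dp '[[-0.064,-0.03,0.003],[-0.068,-0.019,0.003],[-0.07,-0.008,0.003],[-0.07,0.004,0.003],[-0.069,0.015,0.003],[-0.065,0.026,0.003],[-0.06,0.036,0.003],[-0.054,0.046,0.003],[0,0,0]]' --rotation '[[0,0,0.052],[0,0,0.052],[0,0,0.052],[0,0,0.052],[0,0,0.052],[0,0,0.052],[0,0,0.052],[0,0,0.052],[0,0,0]]'

```text
clock: 1.23
position: [0.5334, 0.2663, 0.2117]
tool_rot: [3.141, 0.002, 1.481]
force: [-0.4, 0.9, -0.1]
grip_width: 0.0855
```

```bash
python3 - <<'E'
from h import *
s=bot.observe();print(s["clock"],s["position"],s["tool_rot"],s["qpos"].round(2))
i=grab_frame("wrist");cv2.imwrite("pics/w1.png",i)
np.save("w1.npy",calibration("wrist")["T"])
E
```

```text
1.225 [0.5334074  0.26627563 0.21174441] [3.14064067e+00 2.05026620e-03 1.48145405e+00] [-0.8   0.52  0.35  1.71 -0.21  0.94 -0.47]
```

View pics/w1.png

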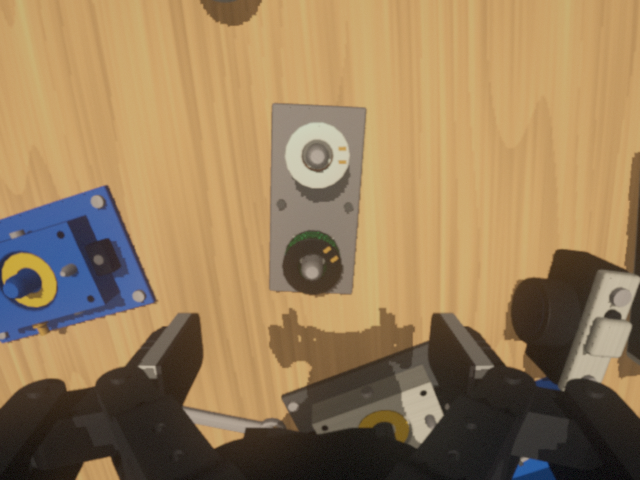

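Wrist view: the copper coil's white flange is at (317,155), the green coil at (313,263), and the lower half is partly hidden at (380,425). I'll measure the coil.

```bash
python3 - <<'E'
from h import *
i=cv2.imread("pics/w1.png");c=dict(calibration("wrist"));c["T"]=np.load("w1.npy")
h=cv2.cvtColor(i,cv2.COLOR_BGR2HSV)
m=((h[...,1]<60)&(h[...,2]>150)).astype(np.uint8)*255;m[:, :260]=0;m[:,380:]=0;m[210:]=0
m=cv2.morphologyEx(m,cv2.MORPH_OPEN,np.ones((3,3)))
ct=max(cv2.findContours(m,0,1)[0],key=cv2.contourArea)
P=plane(c,ct.reshape(-1,2),.052)[:,:2]
x=P
A=np.c_[2*x,np.ones(len(x))];q=np.linalg.lstsq(A,(x**2).sum(1),rcond=None)[0]
print("wrist coil",q[:2],"R",np.sqrt(q[2]+q[:2]@q[:2]),cv2.fitEllipse(cv2.convexHull(ct)))
print("spindle",plane(c,[(317,155)],.064))
co=plane(c,[(273,104),(366,108),(352,294),(269,290)],.012);print(co.round(4),co.mean(0))
print("green",plane(c,[(313,268)],.052))
E=co[2]+co[3]-co[0]-co[1];print("rack y ang",np.arctan2(E[1],E[0])+np.pi/2)
# lower half from top cam: yellow ring and block
for n in("top","side"):
    i=cv2.imread(f"pics/{n}0.png");h=cv2.cvtColor(i,cv2.COLOR_BGR2HSV);c=calibration(n)
    y=((h[...,0]>20)&(h[...,0]<34)&(h[...,1]>150)&(h[...,2]>120)).astype(np.uint8)
    for t in cv2.findContours(y,0,1)[0]:
        if cv2.contourArea(t)>80: e=cv2.fitEllipse(cv2.convexHull(t));print(n,e,plane(c,[e[0]],.035).round(4))
print("coil top", plane(calibration("top"),[(204,239)],.052))
E
```

```text
wrist coil [0.53678277 0.3244258 ] R 0.02526878611356769 ((315.828125, 153.3023681640625), (67.06809997558594, 69.7076644897461), 133.95742797851562)
spindle [[0.53740478 0.32446619 0.064     ]]
[[0.5042 0.3667 0.012 ]
 [0.5816 0.357  0.012 ]
 [0.56   0.1898 0.012 ]
 [0.4813 0.2006 0.012 ]] [0.53176649 0.27853097 0.012     ]
green [[0.52651648 0.23327364 0.052     ]]
rack y ang -0.13271865434706176
top ((367.5620422363281, 322.3191223144531), (16.351829528808594, 16.768136978149414), 107.87093353271484) [[ 0.2897 -0.1947  0.035 ]]
top ((292.20947265625, 226.79190063476562), (16.09619140625, 16.387386322021484), 81.95819854736328) [[0.5839 0.0437 0.035 ]]
top ((413.1626281738281, 134.46298217773438), (28.93934440612793, 52.9895133972168), 97.62397766113281) [[ 0.8994 -0.346   0.035 ]]
coil top [[0.53766547 0.31635509 0.052     ]]
```

```bash
python3 -c "
from h import *
plan([.5372,.324,.13],-.13)"
```

```text
2 dp [[0.0348, 0.0005, 0.051], [0.0348, -0.0003, 0.051]]
rot [-0.0, 0.0002, 0.0073]
```

move_arm --jaw '[0,0,0,0]' --dp '[[0.035,0,0.051],[0.035,0,0.051],[0,0,0],[0,0,0]]' --rotation '[[0,0,0.007],[0,0,0.007],[0,0,0],[0,0,0]]'

```text
clock: 1.78
position: [0.5358, 0.3263, 0.1309]
tool_rot: [3.142, 0.0, 1.447]
force: [-0.0, -0.7, 0.2]
grip_width: 0.0855
```

```bash
cat >> h.py <<'E'
def circ(P):
    A=np.c_[2*P,np.ones(len(P))];q=np.linalg.lstsq(A,(P**2).sum(1),rcond=None)[0]
    return q[:2],np.sqrt(q[2]+q[:2]@q[:2])
def flange(i,c,z,box):
    h=cv2.cvtColor(i,cv2.COLOR_BGR2HSV)
    m=((h[...,1]<60)&(h[...,2]>150)).astype(np.uint8)*255
    k=np.zeros_like(m);x0,y0,x1,y1=box;k[y0:y1,x0:x1]=255;m&=k
    m=cv2.morphologyEx(m,cv2.MORPH_OPEN,np.ones((3,3)))
    ct=cv2.convexHull(max(cv2.findContours(m,0,1)[0],key=cv2.contourArea))
    return circ(plane(c,ct.reshape(-1,2),z)[:,:2]),cv2.boundingRect(ct)
E
python3 - <<'E'
from h import *
s=bot.observe();print(s["position"],s["tool_rot"])
c=calibration("wrist");i=grab_frame("wrist");cv2.imwrite("pics/w2.png",i)
print(flange(i,c,.052,(220,200,420,420)))
print(proj(c,[s["position"],[.5372,.324,.052]]))
E
```

```text
[0.53579209 0.32629084 0.1308708 ] [3.14154523e+00 1.98714467e-04 1.44709099e+00]
((array([0.53922932, 0.32088458]), np.float64(0.024824790591733745)), (282, 225, 82, 78))
[[315.84746103 315.74929549]
 [318.45357331 260.06135606]]
```

View pics/w2.png

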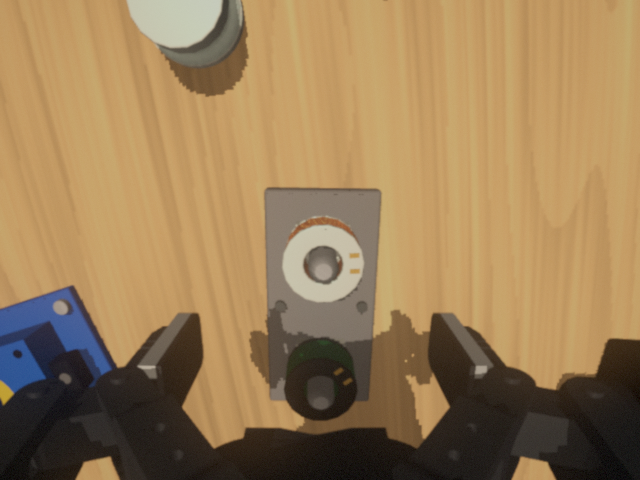

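The second view, with the arm settled, puts the coil's flange at (323,263). That gives a centre of (0.5392, 0.3209) and a radius of 24.8 mm, close to the 25 expected. The green coil is at (321,378), clear of the fingers. I'll go down to it.

```bash
python3 -c "
from h import *
plan([.5392,.3209,.026],-.13)"
```

```text
2 dp [[-0.003, 0.0022, 0.0659], [-0.003, 0.0022, 0.0659]]
rot [0.0001, -0.0001, 0.0009]
```

move_arm --jaw '[0,0,0,0,0,0]' --dp '[[-0.003,0.002,0.033],[-0.003,0.002,0.033],[0,0,0.033],[0,0,0.033],[0,0,0],[0,0,0]]' --rotation '[[0,0,0.001],[0,0,0.001],[0,0,0],[0,0,0],[0,0,0],[0,0,0]]'

```text
clock: 2.58
position: [0.5394, 0.3211, 0.0266]
tool_rot: [3.14, -0.001, 1.439]
force: [0.5, -0.7, -0.1]
grip_width: 0.0854
```

```bash
python3 - <<'E'
from h import *
s=bot.observe();print(s["position"],s["tool_rot"],s["force"])
c=calibration("wrist");i=grab_frame("wrist")
print(flange(i,c,.052,(200,150,430,470)))
E
```

```text
[0.53942877 0.32114668 0.0265904 ] [ 3.14013648e+00 -1.20821322e-03  1.43929447e+00] [ 0.48952436 -0.6802289  -0.112032  ]
((array([0.53986429, 0.32261032]), np.float64(0.02374110240022416)), (245, 282, 144, 102))
```

move_arm --jaw '[255,255,255,255,255,255,255,255]' --dp '[[0,0,0],[0,0,0],[0,0,0],[0,0,0],[0,0,0],[0,0,0],[0,0,0],[0,0,0]]' --rotation '[[0,0,0],[0,0,0],[0,0,0],[0,0,0],[0,0,0],[0,0,0],[0,0,0],[0,0,0]]' --squeeze 35

```text
clock: 3.62
position: [0.5388, 0.3212, 0.0257]
tool_rot: [3.141, -0.001, 1.44]
force: [-3.4, -1.1, 11.5]
grip_width: 0.0482
```

move_arm --jaw '[255,255,255,255,255,255,255]' --dp '[[0,0,-0.01],[0,0,-0.03],[0,0,-0.03],[0,0,-0.04],[0,0,-0.04],[0,0,0],[0,0,0]]' --rotation '[[0,0,0],[0,0,0],[0,0,0],[0,0,0],[0,0,0],[0,0,0],[0,0,0]]'

```text
clock: 4.5
position: [0.5382, 0.321, 0.1446]
tool_rot: [-3.141, 0.0, 1.44]
force: [-0.5, -0.7, -1.3]
grip_width: 0.0482
```

```bash
python3 - <<'E'
from h import *
s=bot.observe();print(s["position"],s["tool_rot"],s["force"],s["grip_width"])
c=calibration("wrist");i=grab_frame("wrist");cv2.imwrite("pics/w3.png",i)
print(proj(c,[s["position"]]))
print("rough look pose:");plan([.60,.10,.20],.3)
E
```

```text
[0.53824838 0.32095551 0.14456551] [-3.14112239e+00  2.47386193e-04  1.43972682e+00] [-0.54125291 -0.6565994  -1.32076196] 0.048154227928805304
[[315.89428308 315.77840181]]
rough look pose:
5 dp [[-0.0527, 0.0225, -0.0139], [-0.0545, 0.0179, -0.0139], [-0.0558, 0.0132, -0.014], [-0.0568, 0.0084, -0.0139], [-0.0572, 0.0034, -0.014]]
rot [-0.0001, 0.0, -0.0274]
```

View pics/w3.png

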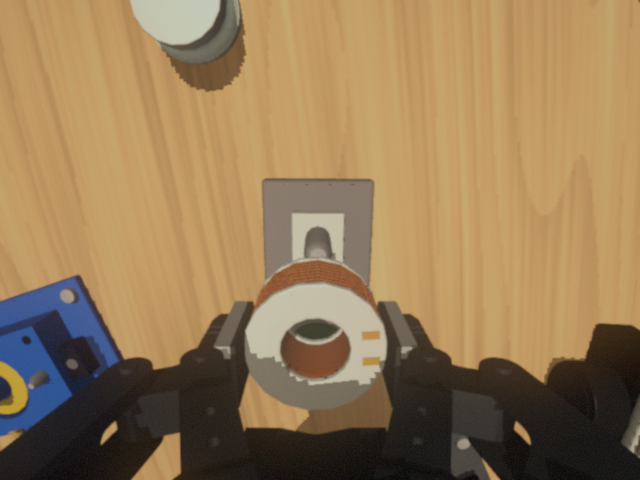

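The copper coil is held, with its flange centred near (316,345) and its bore at (316,349). The spindle is free at (318,240), and the wrist force of −1.3 N matches the coil's weight. Next I'll go beside the lower half, jaws across its short side.

```bash
python3 -c "
from h import *
plan([.515,.021,.2],-1.27)"
```

```text
7 dp [[-0.0536, 0.0029, -0.0099], [-0.0525, 0.0115, -0.01], [-0.0499, 0.0199, -0.01], [-0.046, 0.0277, -0.01], [-0.0409, 0.0348, -0.01], [-0.0347, 0.041, -0.01], [-0.0276, 0.0461, -0.01]]
rot [-0.0, 0.0001, 0.0518]
```

move_arm --jaw '[255,255,255,255,255,255,255,255,255,255]' --dp '[[-0.054,0.003,-0.01],[-0.052,0.012,-0.01],[-0.05,0.02,-0.01],[-0.046,0.028,-0.01],[-0.041,0.035,-0.01],[-0.035,0.041,-0.01],[-0.028,0.046,-0.01],[0,0,0],[0,0,0],[0,0,0]]' --rotation '[[0,0,0.052],[0,0,0.052],[0,0,0.052],[0,0,0.052],[0,0,0.052],[0,0,0.052],[0,0,0.052],[0,0,0],[0,0,0],[0,0,0]]'

```text
clock: 5.8
position: [0.5151, 0.0214, 0.2004]
tool_rot: [-3.141, 0.001, 0.298]
force: [0.0, -0.2, -1.4]
grip_width: 0.0483
```

```bash
python3 - <<'E'
from h import *
s=bot.observe();print(s["position"],s["tool_rot"],s["force"],s["qpos"].round(2))
c=calibration("wrist");i=grab_frame("wrist");cv2.imwrite("pics/w4.png",i);np.save("w4.npy",c["T"])
E
```

```text
[0.51506673 0.02140075 0.20041816] [-3.14143382e+00  7.83712763e-04  2.98162108e-01] [ 0.01767902 -0.20931639 -1.42135374] [-0.67  0.48  0.7   1.94 -0.4   0.86 -1.03]
```

View pics/w4.png

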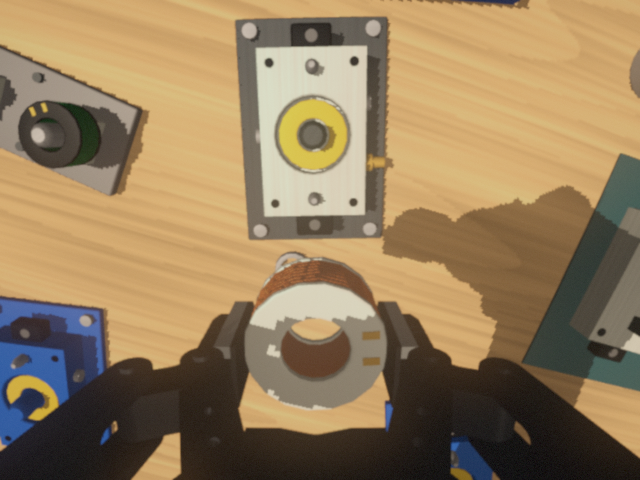

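The lower half's face is centred near (313,133), with its dowel noses at (312,66) and (315,199) and its core at (314,134). The held coil's flange is at (316,346) and its bore at (316,349). I'll measure all of them.

```bash
cat > m4.py <<'E'
from h import *
i=cv2.imread("pics/w4.png");c=dict(calibration("wrist"));c["T"]=np.load("w4.npy");T=c["T"]
h=cv2.cvtColor(i,cv2.COLOR_BGR2HSV)
m=((h[...,1]<60)&(h[...,2]>150)).astype(np.uint8)*255;m[:, :250]=0;m[:,375:]=0;m[225:]=0;m[:40]=0
m=cv2.morphologyEx(m,cv2.MORPH_OPEN,np.ones((5,5)))
ct=cv2.convexHull(max(cv2.findContours(m,0,1)[0],key=cv2.contourArea))
P=plane(c,ct.reshape(-1,2),.038)[:,:2].astype(np.float32)*1000
r=cv2.minAreaRect(P);print("face",r); b=cv2.boxPoints(r)
e=[b[1]-b[0],b[2]-b[1]];L=max(e,key=np.linalg.norm);print("base x ang",np.arctan(L[1]/L[0]))
y=((h[...,0]>20)&(h[...,0]<34)&(h[...,1]>140)&(h[...,2]>120)).astype(np.uint8);y[:80]=0;y[180:]=0;y[:,:265]=0;y[:,358:]=0
ct=cv2.convexHull(max(cv2.findContours(y,0,1)[0],key=cv2.contourArea)).reshape(-1,2)
for z in(.035,.038):print("ring",z,circ(plane(c,ct,z)[:,:2]))
d=plane(c,[(312,66),(315,199)],.052);print("dowel noses",d.round(4),d.mean(0),np.linalg.norm(d[0]-d[1]),np.arctan2(*(d[0]-d[1])[1::-1]))
print("core",plane(c,[(313.5,133.5)],.058))
# held coil
pz=.2004+.0263
g=((h[...,1]>70)|(h[...,2]>225)).astype(np.uint8)
k=np.zeros_like(g);k[308:392,273:359]=1;g&=k
g=cv2.morphologyEx(g,cv2.MORPH_OPEN,np.ones((5,5)))
ct=cv2.convexHull(max(cv2.findContours(g,0,1)[0],key=cv2.contourArea));print(cv2.boundingRect(ct))
q=circ(plane(c,ct.reshape(-1,2),pz)[:,:2]);print("bore",q)
f=circ(plane(c,[(246,345),(386,345),(316,409),(270,394),(362,394)],pz)[:,:2]);print("flange",f)
s=bot.observe();Rt=R.from_euler("xyz",s["tool_rot"]).as_matrix()
for o in(q,f):print("tool offset mm",((Rt[:2,:2].T@(o[0]-s["position"][:2]))*1000).round(1))
E
python3 m4.py
```

```text
face ((582.0020141601562, 44.40303039550781), (125.04364013671875, 83.75437927246094), 17.979511260986328)
base x ang 0.3138017
ring 0.035 (array([0.58256972, 0.04314155]), np.float64(0.02574101190940943))
ring 0.038 (array([0.58257825, 0.04312647]), np.float64(0.025490666993965468))
dowel noses [[0.627  0.0571 0.052 ]
 [0.5382 0.0276 0.052 ]] [0.58259669 0.0423492  0.052     ] 0.09347279160472155 0.31998657377579826
core [[0.58362137 0.04268541 0.058     ]]
(281, 333, 70, 45)
bore (array([0.51624706, 0.02085641]), np.float64(0.011883001447062115))
flange (array([0.51544949, 0.02033571]), np.float64(0.023992912151524385))
tool offset mm [1.  0.8]
tool offset mm [0.1 1. ]
```

```bash
python3 -c "
from h import *
plan([.5819,.0435,.085],-1.2548)"
```

```text
3 dp [[0.0294, -0.0007, 0.0481], [0.0293, -0.0005, 0.0481], [0.0293, -0.0003, 0.0481]]
rot [-0.0, 0.0001, -0.0019]
```

move_arm --jaw '[255,255,255,255,255,255]' --dp '[[0.044,-0.001,0],[0.044,-0.0005,0.048],[0,0,0.048],[0,0,0.048],[0,0,0],[0,0,0]]' --rotation '[[0,0,-0.002],[0,0,-0.002],[0,0,-0.002],[0,0,0],[0,0,0],[0,0,0]]'

```text
clock: 6.6
position: [0.5827, 0.0424, 0.087]
tool_rot: [3.141, -0.001, 0.315]
force: [0.3, -0.4, 0.1]
grip_width: 0.0485
```

```bash
python3 - <<'E'
from h import *
s=bot.observe();print(s["position"],s["tool_rot"],s["force"],s["grip_width"])
c=calibration("wrist");i=grab_frame("wrist");np.save("w5.npy",c["T"]);cv2.imwrite("pics/w5f.png",i)
cv2.imwrite("pics/w5.png",cv2.resize(i[180:420,190:440],None,fx=2.4,fy=2.4,interpolation=cv2.INTER_CUBIC))
print(proj(c,[[.5827,.0428,.058]]))
E
```

```text
[0.58268297 0.04244213 0.08695895] [ 3.14125872e+00 -1.03328230e-03  3.15171607e-01] [ 0.25137344 -0.40314508  0.10234094] 0.04851634467133937
[[312.69404553 289.1731521 ]]
```

View pics/w5.png

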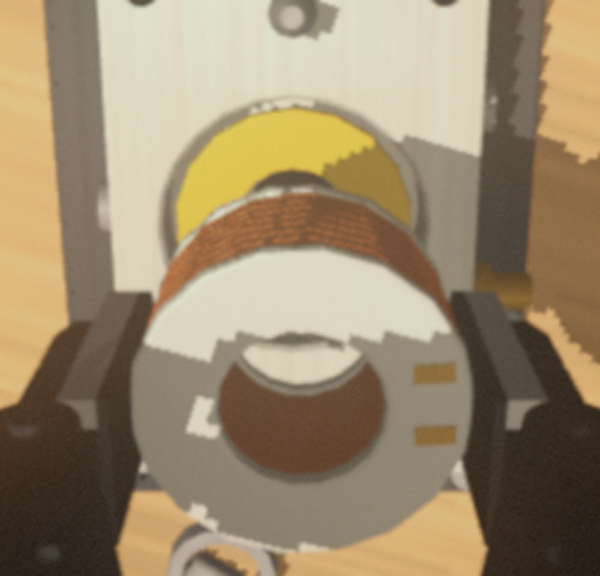

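In the crop, the recess is centred at u≈294 and the held coil at u≈302, so the coil sits about 1.5 mm off along tool y. The measured TCP miss agrees. I'll check the numbers before lowering.

```bash
python3 - <<'E'
from h import *
i=cv2.imread("pics/w5f.png");c=dict(calibration("wrist"));c["T"]=np.load("w5.npy")
f=lambda P:[(190+x/2.4,180+y/2.4) for x,y in P]
s=bot.observe();Rt=R.from_euler("xyz",s["tool_rot"]).as_matrix()
t=lambda p:((Rt[:2,:2].T@(p[:2]-s["position"][:2]))*1000).round(1)
n=plane(c,f([(292,16)]),.052)[0];b=n[:2]-.048*np.array([np.cos(.316),np.sin(.316)])
print("nose->base",b,t(b))
h=cv2.cvtColor(i,cv2.COLOR_BGR2HSV)
y=((h[...,0]>20)&(h[...,0]<34)&(h[...,1]>140)&(h[...,2]>70)).astype(np.uint8);y[:215]=0;y[275:]=0;y[:,:255]=0;y[:,370:]=0
y=cv2.morphologyEx(y,cv2.MORPH_OPEN,np.ones((3,3)))
ct=max(cv2.findContours(y,0,1)[0],key=cv2.contourArea).reshape(-1,2)
h2=cv2.convexHull(ct).reshape(-1,2);h2=h2[h2[:,1]<258]
g=circ(plane(c,h2,.035)[:,:2]);print("ring",g,t(g[0]))
z=s["position"][2]+.0263
bo=circ(plane(c,f([(218,405),(385,405),(302,477),(243,455),(362,455)]),z)[:,:2]);print("bore",bo,t(bo[0]))
fl=circ(plane(c,f([(132,395),(473,395),(302,550),(190,508),(415,508)]),z)[:,:2]);print("flange",fl,t(fl[0]))
plan([.5819,.0435,.06],-1.2548)
E
```

```text
nose->base [0.58260578 0.04314379] [-0.1 -0.7]
ring (array([0.58306144, 0.0436715 ]), np.float64(0.02538257004435182)) [ 0.5 -1. ]
bore (array([0.58399062, 0.04182037]), np.float64(0.011852535322742205)) [0.8 1. ]
flange (array([0.58382911, 0.04166189]), np.float64(0.024139799780153442)) [0.6 1.1]
1 dp [[-0.0009, -0.0016, 0.0341]]
rot [0.0001, -0.0006, -0.0003]
```

move_arm --jaw '[255,255,255,255,255]' --dp '[[-0.0006,-0.0024,0],[0,0,0.012],[0,0,0.014],[0,0,0],[0,0,0]]' --rotation '[[0,0,0],[0,0,0],[0,0,0],[0,0,0],[0,0,0]]'

```text
clock: 7.28
position: [0.5811, 0.0439, 0.0648]
tool_rot: [3.141, 0.0, 0.315]
force: [0.3, 0.4, -1.5]
grip_width: 0.0484
```

move_arm --jaw '[255,255,255,255,255,255]' --dp '[[0.0004,0,0.004],[0,0,0.004],[0,0,0.004],[0,0,0.003],[0,0,0],[0,0,0]]' --rotation '[[0,0,0],[0,0,0],[0,0,0],[0,0,0],[0,0,0],[0,0,0]]'

```text
clock: 8.02
position: [0.5814, 0.0441, 0.053]
tool_rot: [3.142, -0.0, 0.315]
force: [-1.0, -0.6, -1.6]
grip_width: 0.0488
```

Lateral force is about 1 N and the coil is past the core's tip. I'll keep lowering.

move_arm --jaw '[255,255,255,255,255,255,255]' --dp '[[0,0,0.004],[0,0,0.004],[0,0,0.004],[0,0,0.003],[0,0,0.001],[0,0,0],[0,0,0]]' --rotation '[[0,0,0],[0,0,0],[0,0,0],[0,0,0],[0,0,0],[0,0,0],[0,0,0]]'

```text
clock: 8.9
position: [0.5814, 0.0442, 0.0402]
tool_rot: [3.142, -0.0, 0.315]
force: [0.0, 0.3, -0.8]
grip_width: 0.0484
```

move_arm --jaw '[255,255,255,255]' --dp '[[0,0,0.001],[0,0,0.001],[0,0,0],[0,0,0]]' --rotation '[[0,0,0],[0,0,0],[0,0,0],[0,0,0]]'

```text
clock: 9.4
position: [0.5814, 0.0442, 0.0388]
tool_rot: [-3.141, -0.0, 0.315]
force: [-0.7, -0.2, 5.9]
grip_width: 0.0482
```

The coil is on the seat (about +7 N). I'll let go, raise the arm and look.

move_arm --jaw '[0,0,0,0,0,0,0,0,0,0]' --dp '[[0,0,0],[0,0,0],[0,0,0],[0,0,0],[0,0,0],[0,0,-0.02],[0,0,-0.05],[0,0,-0.06],[0,0,-0.06],[0,0,0]]' --rotation '[[0,0,0],[0,0,0],[0,0,0],[0,0,0],[0,0,0],[0,0,0],[0,0,0],[0,0,0],[0,0,0],[0,0,0]]'

```text
clock: 10.65
position: [0.5828, 0.044, 0.1948]
tool_rot: [3.141, -0.006, 0.315]
force: [-0.2, 0.9, 0.2]
grip_width: 0.0854
```

```bash
python3 - <<'E'
from h import *
s=bot.observe();print(s["clock"],s["position"],s["tool_rot"],s["force"],s["grip_width"])
c=calibration("wrist");i=grab_frame("wrist");cv2.imwrite("pics/w6.png",i);np.save("w6.npy",c["T"])
print(flange(i,c,.065,(250,170,380,300)), "core px",proj(c,[[.5827,.0428,.058],[.5827,.0428,.065]]))
plan([.50,-.25,.2],-1.57)
E
```

```text
10.65 [0.58283924 0.0440105  0.19475318] [ 3.14113752 -0.00575232  0.31459391] [-0.19192229  0.88014257  0.20552066] 0.08543471183880876
((array([0.58278956, 0.03723012]), np.float64(0.055995670457855445)), (260, 170, 108, 130)) core px [[315.33387194 235.38009773]
 [315.34936666 237.73830976]]
6 dp [[-0.0352, 0.053, -0.0016], [-0.0324, 0.0548, -0.0016], [-0.0295, 0.0564, -0.0016], [-0.0265, 0.0579, -0.0016], [-0.0234, 0.0592, -0.0016], [-0.0202, 0.0603, -0.0016]]
rot [-0.0, -0.0002, 0.0167]
```

View pics/w6.png

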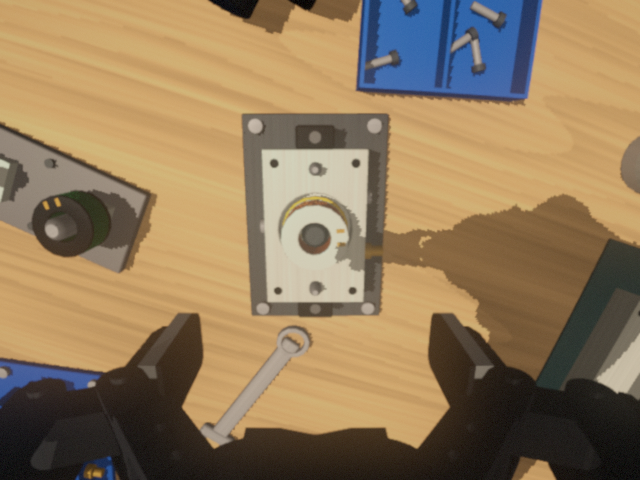

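The coil is seated level round the core at (315,236), with the dowel noses at (316,169) and (316,289). Next I'll move over to the upper half.

```bash
python3 - <<'E'
from h import *
plan([.47,-.28,.21],-1.57)
E
```

```text
6 dp [[-0.0431, 0.057, -0.0038], [-0.04, 0.0592, -0.0037], [-0.0369, 0.0612, -0.0037], [-0.0336, 0.0631, -0.0037], [-0.0303, 0.0647, -0.0036], [-0.0268, 0.0663, -0.0037]]
rot [-0.0, -0.0002, 0.0167]
```

move_arm --jaw '[0,0,0,0,0,0,0,0,0]' --dp '[[-0.043,0.057,-0.004],[-0.04,0.059,-0.004],[-0.037,0.061,-0.004],[-0.034,0.063,-0.004],[-0.03,0.065,-0.004],[-0.027,0.066,-0.004],[0,0,0],[0,0,0],[0,0,0]]' --rotation '[[0,0,0.0167],[0,0,0.0167],[0,0,0.0167],[0,0,0.0167],[0,0,0.0167],[0,0,0.0167],[0,0,0],[0,0,0],[0,0,0]]'

```text
clock: 11.82
position: [0.4695, -0.2786, 0.2093]
tool_rot: [-3.141, 0.001, 0.002]
force: [0.7, 1.1, 0.7]
grip_width: 0.0853
```

```bash
python3 - <<'E'
from h import *
s=bot.observe();print(s["clock"],s["position"],s["tool_rot"])
c=calibration("wrist");i=grab_frame("wrist");cv2.imwrite("pics/w7.png",i);np.save("w7.npy",c["T"])
E
```

```text
11.825 [ 0.46949438 -0.2786022   0.20934391] [-3.14100009e+00  6.41795736e-04  1.89800819e-03]
```

View pics/w7.png

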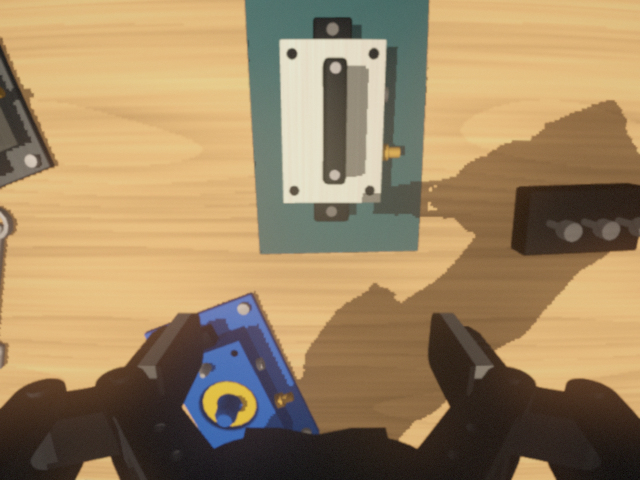

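The upper half is on the teal mat. Its white block spans (280,40)–(387,203), and the black handle runs from (335,60) to (335,182) with screws at (335,68) and (334,175).

```bash
python3 - <<'E'
from h import *
i=cv2.imread("pics/w7.png");c=dict(calibration("wrist"));c["T"]=np.load("w7.npy")
h=cv2.cvtColor(i,cv2.COLOR_BGR2HSV)
m=((h[...,1]<60)&(h[...,2]>150)).astype(np.uint8)*255;m[:,:265]=0;m[:,400:]=0;m[215:]=0;m[:30]=0
m=cv2.morphologyEx(m,cv2.MORPH_OPEN,np.ones((5,5)))
ct=cv2.convexHull(max(cv2.findContours(m,0,1)[0],key=cv2.contourArea))
P=plane(c,ct.reshape(-1,2),.033)[:,:2].astype(np.float32)*1000
r=cv2.minAreaRect(P);print("block",r);b=cv2.boxPoints(r)
L=max([b[1]-b[0],b[2]-b[1]],key=np.linalg.norm);print("ang",np.arctan(L[1]/L[0]))
k=(h[...,2]<50).astype(np.uint8);k[:50]=0;k[195:]=0;k[:,:315]=0;k[:,352:]=0
k=cv2.morphologyEx(k,cv2.MORPH_CLOSE,np.ones((15,15)))
ct=max(cv2.findContours(k,0,1)[0],key=cv2.contourArea)
q=cv2.minAreaRect(plane(c,ct.reshape(-1,2),.077)[:,:2].astype(np.float32)*1000);print("handle",q,cv2.boundingRect(ct))
d=plane(c,[(335.5,68),(334.5,175)],.077);print(d.round(4),d.mean(0),np.arctan2(*(d[0]-d[1])[1::-1]))
E
```

```text
block ((548.5906372070312, -292.73651123046875), (125.02352142333984, 81.38834381103516), 0.3138369619846344)
ang 0.0054777567Traceback (most recent call last):
  File "<stdin>", line 12, in <module>
ValueError: max() iterable argument is empty
```

```bash
python3 - <<'E'
from h import *
c=dict(calibration("wrist"));c["T"]=np.load("w7.npy")
d=plane(c,[(335.5,68),(334.5,175)],.077);print(d.round(4),d.mean(0),np.arctan2(*(d[0]-d[1])[1::-1]))
plan([.5486,-.292,.12],.0055-np.pi/2)
E
```

```text
[[ 0.5836 -0.2929  0.077 ]
 [ 0.5135 -0.2932  0.077 ]] [ 0.54852536 -0.29304541  0.077     ] 0.00432506821737096
3 dp [[0.0329, 0.0056, 0.0373], [0.0329, 0.0057, 0.0372], [0.033, 0.0057, 0.0373]]
rot [-0.0, 0.0, -0.0004]
```

move_arm --jaw '[0,0,0,0,0,0,0,0]' --dp '[[0.033,0.0055,0.037],[0.033,0.0055,0.037],[0.033,0.0055,0.037],[0,0,0.03],[0,0,0.03],[0,0,0.034],[0,0,0],[0,0,0]]' --rotation '[[0,0,-0.0004],[0,0,-0.0004],[0,0,-0.0004],[0,0,0],[0,0,0],[0,0,0],[0,0,0],[0,0,0]]'

```text
clock: 12.88
position: [0.5488, -0.2927, 0.0466]
tool_rot: [3.141, -0.001, 0.004]
force: [-0.4, -0.6, 0.6]
grip_width: 0.0858
```

```bash
python3 - <<'E'
from h import *
s=bot.observe();print(s["clock"],s["position"],s["tool_rot"],s["force"])
plan([.5486,-.292,.044],.0055-np.pi/2)
E
```

```text
12.875 [ 0.54882624 -0.29274496  0.04658702] [ 3.14119931e+00 -5.33709978e-04  4.45816356e-03] [-0.39348571 -0.62748838  0.6103338 ]
1 dp [[-0.0003, -0.0009, 0.0032]]
rot [0.0001, -0.0002, -0.0003]
```

move_arm --jaw '[0,255,255,255,255,255,255,255,255,255]' --dp '[[0,0,0.003],[0,0,0],[0,0,0],[0,0,0],[0,0,0],[0,0,0],[0,0,0],[0,0,0],[0,0,0],[0,0,0]]' --rotation '[[0,0,0],[0,0,0],[0,0,0],[0,0,0],[0,0,0],[0,0,0],[0,0,0],[0,0,0],[0,0,0],[0,0,0]]' --squeeze 90

```text
clock: 14.12
position: [0.5484, -0.2926, 0.0433]
tool_rot: [-3.141, 0.0, 0.004]
force: [-0.6, 5.2, 3.1]
grip_width: 0.0145
```

The handle is gripped. The width reads 14.5 mm with pad compression, as it did on the coil. I'll lift and carry the upper half.

move_arm --jaw '[255,255,255,255,255,255,255,255]' --dp '[[0,0,-0.005],[0,0,-0.015],[0,0,-0.03],[0,0,-0.045],[0,0,-0.045],[0,0,-0.04],[0,0,0],[0,0,0]]' --rotation '[[0,0,0],[0,0,0],[0,0,0],[0,0,0],[0,0,0],[0,0,0],[0,0,0],[0,0,0]]'

```text
clock: 15.12
position: [0.548, -0.2925, 0.1866]
tool_rot: [-3.141, 0.001, 0.004]
force: [-0.9, -0.2, -5.6]
grip_width: 0.0146
```

```bash
python3 - <<'E'
from h import *
s=bot.observe();print(s["clock"],s["position"],s["tool_rot"],s["force"],s["moment"],s["grip_width"])
plan([.5821,.0438,.19],.316-np.pi/2,n=9)
c=dict(calibration("wrist"));c["T"]=np.load("w6.npy")
d=plane(c,[(316,168.5),(316,288.5)],.052);print(d.round(4),d.mean(0),np.arctan2(*(d[0]-d[1])[1::-1]))
E
```

```text
15.125 [ 0.54799368 -0.29251377  0.18662966] [-3.14110484e+00  7.72692647e-04  3.91819033e-03] [-0.85644655 -0.1641345  -5.5847943 ] [ 0.0448296   0.05688386 -0.03382247] 0.01462570449981563
9 dp [[0.0049, -0.0467, -0.0004], [0.0065, -0.0465, -0.0005], [0.0081, -0.0462, -0.0004], [0.0097, -0.0459, -0.0005], [0.0113, -0.0456, -0.0004], [0.0129, -0.0452, -0.0005], [0.0145, -0.0447, -0.0004], [0.016, -0.0441, -0.0005], [0.0175, -0.0436, -0.0004]]
rot [-0.0, 0.0, -0.011]
[[0.6291 0.0574 0.052 ]
 [0.5401 0.0284 0.052 ]] [0.58462445 0.042883   0.052     ] 0.3147496229522605
```

move_arm --jaw '[255,255,255,255,255,255,255,255,255,255]' --dp '[[0.005,-0.047,0],[0.0065,-0.0465,0],[0.008,-0.046,0],[0.0095,-0.046,0],[0.0115,-0.0455,0],[0.013,-0.045,0],[0.0145,-0.0445,0],[0.016,-0.044,0],[0.0175,-0.0435,0],[0,0,0]]' --rotation '[[0,0,-0.011],[0,0,-0.011],[0,0,-0.011],[0,0,-0.011],[0,0,-0.011],[0,0,-0.011],[0,0,-0.011],[0,0,-0.011],[0,0,-0.011],[0,0,0]]'

```text
clock: 16.38
position: [0.5822, 0.0464, 0.1858]
tool_rot: [-3.14, 0.002, 0.32]
force: [0.6, -0.5, -5.9]
grip_width: 0.0146
```

move_arm --jaw '[255,255]' --dp '[[0,0,0],[0,0,0]]' --rotation '[[0,0,0],[0,0,0]]'

```text
clock: 16.62
position: [0.5825, 0.042, 0.187]
tool_rot: [3.141, 0.001, 0.313]
force: [0.6, -0.5, -5.3]
grip_width: 0.015
```

```bash
python3 - <<'E'
from h import *
s=bot.observe();print(s["clock"],s["position"],s["tool_rot"],s["force"],s["moment"],s["grip_width"])
plan([.5821,.0438,.12],.316-np.pi/2)
E
```

```text
16.625 [0.58245276 0.04203102 0.18696104] [3.14127897e+00 7.37310251e-04 3.13279042e-01] [ 0.62221798 -0.4510037  -5.32363697] [ 0.00480151  0.00345283 -0.05685211] 0.015025213034895239
2 dp [[0.0002, -0.0011, 0.0419], [0.0001, -0.0012, 0.0418]]
rot [0.0, 0.0001, -0.0004]
```

move_arm --jaw '[255,255,255,255,255,255]' --dp '[[0,-0.0011,0.03],[0,-0.0011,0.03],[0,0,0.03],[0,0,0],[0,0,0],[0,0,0]]' --rotation '[[0,0,-0.0008],[0,0,0],[0,0,0],[0,0,0],[0,0,0],[0,0,0]]'

```text
clock: 17.38
position: [0.5827, 0.0447, 0.1163]
tool_rot: [3.141, -0.001, 0.317]
force: [0.2, -0.9, -6.4]
grip_width: 0.0147
```

```bash
python3 - <<'E'
from h import *
s=bot.observe();print(s["clock"],s["position"],s["tool_rot"],s["force"])
plan([.5821,.0438,.096],.316-np.pi/2)
# side view check of cover/base alignment
i=grab_frame("side");c=calibration("side");p=proj(c,[[.5823,.0439,.05]])[0].astype(int);print(p)
x,y=p;k=i[y-60:y+50,x-70:x+70]
cv2.imwrite("pics/s8.png",cv2.resize(k,None,fx=5,fy=5,interpolation=cv2.INTER_CUBIC))
E
```

```text
17.375 [0.58267849 0.04466212 0.11629144] [ 3.14140107e+00 -1.39000033e-03  3.17166003e-01] [ 0.2222588  -0.94814561 -6.3629254 ]
1 dp [[-0.0011, 0.0008, 0.0254]]
rot [0.0001, -0.0004, 0.0004]
[290 259]
```

View pics/s8.png

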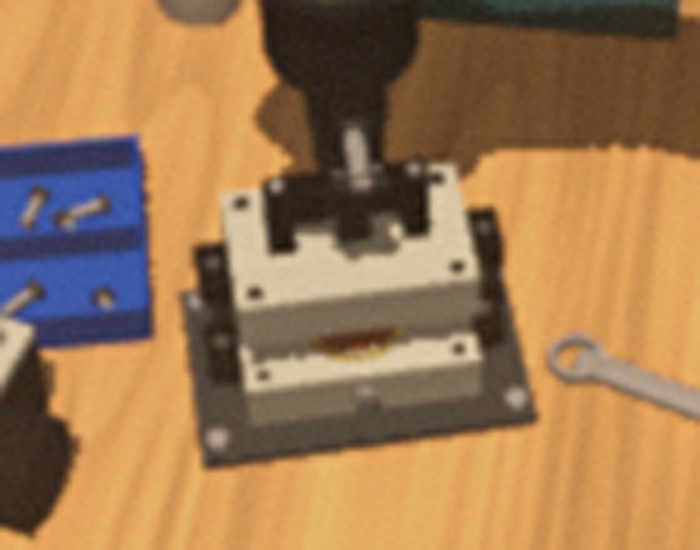

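In the side crop the upper half hangs level and parallel above the lower half, its block at (355,270) over (362,380), with the coil visible between them. I'll make a small correction and lower it.

move_arm --jaw '[255,255,255,255,255,255]' --dp '[[-0.0009,0.0006,0.008],[0,0,0.008],[0,0,0.008],[0,0,0],[0,0,0],[0,0,0]]' --rotation '[[0,0,0],[0,0,0],[0,0,0],[0,0,0],[0,0,0],[0,0,0]]'

```text
clock: 18.18
position: [0.5818, 0.0441, 0.0963]
tool_rot: [3.142, -0.0, 0.317]
force: [-0.6, 0.8, -5.5]
grip_width: 0.0151
```

move_arm --jaw '[255,255,255,255,255,255]' --dp '[[0,0,0.004],[0,0,0.003],[0,0,0.003],[0,0,0.002],[0,0,0],[0,0,0]]' --rotation '[[0,0,0],[0,0,0],[0,0,0],[0,0,0],[0,0,0],[0,0,0]]'

```text
clock: 18.92
position: [0.5817, 0.0441, 0.0866]
tool_rot: [3.142, -0.0, 0.317]
force: [0.3, -0.2, -5.2]
grip_width: 0.0147
```

move_arm --jaw '[255,255,255,255,255]' --dp '[[0,0,0.002],[0,0,0.0015],[0,0,0.001],[0,0,0],[0,0,0]]' --rotation '[[0,0,0],[0,0,0],[0,0,0],[0,0,0],[0,0,0]]' --squeeze 110

```text
clock: 19.55
position: [0.5816, 0.0441, 0.0829]
tool_rot: [3.142, 0.0, 0.317]
force: [0.5, -0.9, -5.8]
grip_width: 0.0148
```

move_arm --jaw '[255,255,255,255,255,255,255]' --dp '[[0,0,0.0015],[0,0,0.0015],[0,0,0.001],[0,0,0.001],[0,0,0.0005],[0,0,0],[0,0,0]]' --rotation '[[0,0,0],[0,0,0],[0,0,0],[0,0,0],[0,0,0],[0,0,0],[0,0,0]]'

```text
clock: 20.42
position: [0.5819, 0.044, 0.079]
tool_rot: [-3.142, -0.001, 0.317]
force: [-2.8, 1.1, 7.4]
grip_width: 0.0144
```

move_arm --jaw '[255,255,255,255]' --dp '[[0,0,0.0006],[0,0,0.0004],[0,0,0],[0,0,0]]' --rotation '[[0,0,0],[0,0,0],[0,0,0],[0,0,0]]'

```text
clock: 20.92
position: [0.5819, 0.044, 0.0783]
tool_rot: [-3.141, -0.001, 0.317]
force: [-3.8, -0.7, 9.9]
grip_width: 0.0144
```

move_arm --jaw '[255,255,255,255]' --dp '[[0,0,0.0006],[0,0,0.0004],[0,0,0],[0,0,0]]' --rotation '[[0,0,0],[0,0,0],[0,0,0],[0,0,0]]'

```text
clock: 21.42
position: [0.5818, 0.0442, 0.0781]
tool_rot: [-3.141, -0.001, 0.317]
force: [-9.4, 2.7, 25.8]
grip_width: 0.0144
```

Contact has gone stiff at TCP z 0.0781, against 0.0783 expected when shut. I'll ease the side load and settle the push at about 18 N.

move_arm --jaw '[255,255,255,255,255,255]' --dp '[[-0.0006,0,-0.0003],[0,0,0],[0,0,0],[0,0,0],[0,0,0],[0,0,0]]' --rotation '[[0,0,0],[0,0,0],[0,0,0],[0,0,0],[0,0,0],[0,0,0]]'

```text
clock: 22.18
position: [0.5818, 0.0441, 0.0782]
tool_rot: [-3.141, -0.002, 0.317]
force: [-4.5, 1.9, 17.9]
grip_width: 0.0147
```

```bash
python3 - <<'E'
from h import *
s=bot.observe();print(s["clock"],s["position"],s["tool_rot"],s["force"],s["moment"],s["grip_width"])
i=grab_frame("side")
k=i[199:309,220:360];cv2.imwrite("pics/s9.png",cv2.resize(k,None,fx=5,fy=5,interpolation=cv2.INTER_CUBIC))
print(bot.observe()["force"])
E
```

```text
22.175 [0.58179615 0.04414821 0.07820812] [-3.14129400e+00 -1.63344675e-03  3.17480422e-01] [-4.48175372  1.90677972 17.90547913] [ 0.08622323  1.02099933 -0.01437098] 0.014682051707808067
[-5.44780127  2.22817842 18.15822924]
```

View pics/s9.png

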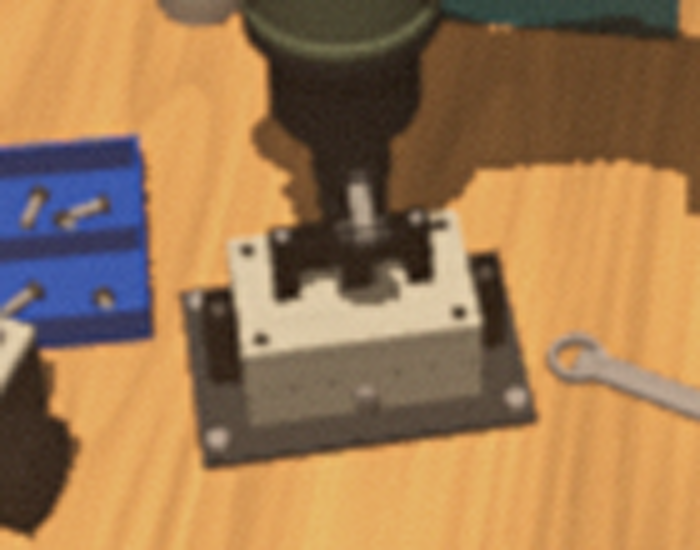

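The side view shows no gap between the halves. I'll remove the remaining side force before handing in.

move_arm --jaw '[255,255,255,255,255,255]' --dp '[[-0.0006,0,0.0001],[0,0,0],[0,0,0],[0,0,0],[0,0,0],[0,0,0]]' --rotation '[[0,0,0],[0,0,0],[0,0,0],[0,0,0],[0,0,0],[0,0,0]]'

```text
clock: 22.98
position: [0.5818, 0.0441, 0.0782]
tool_rot: [-3.142, -0.003, 0.318]
force: [-2.1, 2.8, 16.8]
grip_width: 0.0148
```

```bash
python3 - <<'E'
from h import *
s=bot.observe();print(s["clock"],s["position"],s["tool_rot"],s["force"],s["moment"],s["grip_width"])
E
```

```text
22.975 [0.58179836 0.04410251 0.07820736] [-3.14154806e+00 -2.53313127e-03  3.17555775e-01] [-2.07275446  2.79673366 16.75498152] [0.25486895 0.49787494 0.00914104] 0.0147717179994086
```

```bash
python3 - <<'E'
from h import *
print(workorder.job_done()); s=bot.observe();print(s["clock"],s["position"],s["force"])
E
```

```text
the job is handed in; nothing more can be done
None
the job is handed in; nothing more can be done
```

The copper coil is on the seat round the core. The upper half is on both dowels and pressed shut, and the arm is still gripping the handle. I handed the job in at about 23 s on the robot's clock, with no verdict given.

- **Shut:** the TCP stopped at z = 0.0782 m against 0.0783 m expected for a shut cell. The resistance rose sharply there, and the side view showed no gap between the halves.
- **Push and level:** the last reading was 16.8 N down and about 3.5 N sideways, with the tool within about 3 mrad of vertical.
- **Coil:** seen level round the core before I fitted the upper half. I could not see it again with the cell shut.
- **Green coil and bystanders:** I kept the arm clear of them and saw no sign that any moved, but I did not measure their positions at the end.
- **Disagreements:** two wrist pictures taken while the arm was still settling were off by 2–4 mm, so I used settled ones for the coil and lower half. The wrist camera also showed a bias of about 1 mm sideways, which I corrected for. Both grips read 1–2 mm under the stated sizes (48.2 mm on the 50 mm coil, about 14.7 mm on the 16 mm handle), and I put this down to pad compression.
- **Push overshoot:** the push briefly reached 26 N with 9 N sideways before I eased it back.

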